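Stand the hand lamp in the tip-up holder

TASK

Put the hand lamp away in the tip-up holder: with the cup still lying down, slide the lamp along the fence into it, rear end first, until you feel it bottom, then push the lever over so that cup and lamp stand fully upright, lens up. The lever can only come all the way down once the loose steel block beneath its path has been cleared well to one side (left lying on the bench). Do not shift the other loose things on the bench.

Things in the scene. Friction and masses are not known exactly. Their poses are not given: they have to be found in the camera images.
- lamp: square orange hand lamp lying on the bench, 35 wide (x) x 142 long (y) x 33 high (z) mm, 0.13 to 0.25 kg; origin at the middle of its underside; -y points to the pale lens end (70 mm away), +y to the rear end with the black ribs (71 mm away), which goes into the cup; at the start the rear end points roughly towards the holder
- holder: fixed base of the tip-up holder; origin on the bench top under the cup's pivot; +y points along the loading lane out of the lying cup, z up; the pivot axis is the x axis at 12 mm height, between two cheeks 30 mm high, outer faces at x = +-33 mm
- fence (a point): middle of the foot of the steel fence's guiding face, at (-18.5, 225, 0) mm in the holder frame. The fence is 22 mm high and runs along the holder's y from 125 to 325 mm; the lane is on its +x side, open to the bench; behind it a flat flange 3 mm high reaches to x = -51 mm. A lamp resting along the fence is in line with the cup
- tip_cup (a joint): angle of the swinging cup: 0 lying (mouth towards the holder's +y, as at the start), 1.571 upright against its stop. With the lamp in it, its weight carries it back to lying below about 1.0 rad and on to the upright stop beyond about 1.35 rad; in between hinge friction may hold it. 3 to 5 N at the lever bar moves it
- cup_bottom (a point): centre of the cup's inside bottom; turns with the cup: its y axis points out of the mouth. Lying, it is at (0, 0, 21.5) mm in the holder frame and the bore's floor is 3 mm above the bench. Bore 41 wide (x) x 37 mm (z), 80 mm deep along y. With the lamp home the lamp's origin is 71 mm from here along y
- cup_mouth (a point): centre of the cup's mouth, 80 mm from the bottom along y; flared sides and a lip sloping down to the bench reach 20 mm further out
- lever_bar (a point): middle of the round steel cross bar on the end of the lever, 12 mm thick and 60 mm long along x. With the cup lying it stands above the pivot (holder frame y = 10 mm, height 112 mm), with the cup upright it lies at y = -100 mm, height 22 mm: push it towards the holder's -y and then down, round the pivot, radius 100 mm
- lever_rest (a point): point on the bench over which the lever bar comes down, at (0, -100, 0) mm in the holder frame
- block: loose sawn steel block, 32 (x) x 50 (y) x 36 (z) mm, 0.44 kg, lying under the lever's path; origin at the middle of its underside
- tape_measure: yellow tape measure standing beyond the block, 34 x 79 (y) x 65 mm high; bystander
- flux_tin: small round tin with green lid, 58 mm across, 28 mm high; bystander
- gas_cup: pink ceramic gas cup standing, 24 mm across, 46 mm high; bystander
- bolt: steel bolt standing on its head, 20 mm across, 50 mm high; bystander
There are look-alikes about, which are no part of the job. There is more than one size of the lamp; the job needs the smaller.

How it is judged:
On the way, in this order (a step that is already met when the one before it is completed fails the run):
1. the lamp is home in the lying cup, rear end first, within 6 mm of the bottom (y of lamp in the frame of cup_bottom between 0.06 and 0.077 m and horizontal distance between lamp and cup_bottom below 0.08 m and angle between the y axis of lamp and the y axis of cup_bottom, either way round below 0.15 rad and value of joint tip_cup below 0.2 rad), for 0.2 s.
2. the cup is tipped upright with the lamp in it (value of joint tip_cup above 1.5 rad and angle between lamp's own y axis and vertical above 2.99 rad), for 0.2 s.
At the end, for the whole second after the job is handed in: The cup stands upright (joint above 1.5 rad) with the lamp in it, lens up within 0.15 rad of vertical, its rear end within 6 mm of the cup's bottom, at rest; the steel block lies flat on the bench with its centre more than 60 mm from the point where the lever bar comes down (all of step 2 and y of lamp in the frame of cup_bottom between 0.06 and 0.077 m and distance between lamp and cup_bottom below 0.085 m and linear speed of lamp below 0.1 m/s and horizontal distance between block and lever_rest above 0.06 m and angle between block's own z axis and vertical below 0.1 rad and height (world z) of block between -0.01 and 0.01 m and linear speed of block below 0.03 m/s); the robot touches nothing.
It fails at once if a bystander (tape measure, tin, gas cup, bolt) is shifted more than 30 mm or knocked over (distance of any of tape_measure, flux_tin, gas_cup, bolt from where it was at the start of the episode above 0.03 m or angle between any of tape_measure, gas_cup, bolt's own z axis and vertical above 0.7 rad).
It also fails if it takes over 72 s, if anything falls off the work surface, if the arm or the gripper's body presses on something with over 40 N, if the wrist force passes 120 N, or if a joint passes its speed limit or range.

ROBOT

A 7-joint arm with a two-finger parallel gripper is mounted at the origin on a cart in front of the work surface, level with it; the furniture and walls round the work are solid. World frame = base frame: x ahead of the robot, y to its left, z up, the work surface at z = 0. Lengths are in m, angles in rad, forces in N, time in s.
With the tool pointing down it reaches from about 0.425 to 0.875 m from the base axis. Payload 4.7 kg.
Tool frame: the origin (TCP) lies between the finger pads; the fingertips stand 11 mm ahead of it and the grasp point (between the pads) lies 8 mm behind it; z points along the fingers, y is the line along which they close (so a half turn about z gives the same grasp; the last joint's range is limited). The gripper opens to 85 mm and grips with 20 to 120 N. Pads are 22 mm wide; open, the fingers measure 114 mm over their backs; the gripper's body (76 mm by 85 mm) begins 54 mm behind the grasp point. The pads swing forward as they close: fully open they stand 13 mm farther back than shut.
Start: joints at [1.131, 0.321, -0.07, 1.45, 0.023, 1.371, -0.057], TCP at [0.285, -0.584, 0.242] pointing down, gripper open.
Joint ranges: [-2.86, 2.86], [-0.3, 2.09], [-1.38, 1.24], [0.06, 2.45], [-1.56, 4.7], [0.09, 2.05], [-2.69, 2.69]. Speed limits (rad/s): [2.57, 2.57, 3.14, 3.14, 3.14, 3.14, 3.14].

INTERFACE

Orientations are given as a unit quaternion [x, y, z, w].
In Python, from workcell import * gives the robot as it stands.
- The arm moves only by the shell command python3 -m crank 'ROWS' [FORCE]. ROWS is a JSON object of lists of equal length, an entry for each row: "twist": the turn, a rotation vector about the tool's x, y, z in degrees, a list of three; "delta_pos": the shift along the tool's x, y, z in cm, a list of three; "gripper": the closure, from -1 (fully open) to 1 (shut). In form: {"twist": [[rx, ry, rz], ...], "delta_pos": [[dx, dy, dz], ...], "gripper": [gripper, ...]}. A call has 1 to 20 rows; each row shifts and turns the commanded pose from where the row before left it, along the tool's axes as they then stand; what a row does not reach is not made up. A row lasts 1/12 s, in which the tool goes at most 41.7 mm and 7.16 degrees, less where a joint would pass 70% of its speed; a pose out of reach is approached as far as the arm can. A call with a gripper value outside its range is refused whole. The fingers move at their own pace and stop on an object; FORCE is the grip in N (left out, the last holds). Time passes only in rows, so rows that do not move let the fingers close. It gives the time, the measured TCP pose, the force, the opening and the grip force at its end, in the units of the state.
- read_state(): the state, without advancing time (a new reading comes with each control period).
- camera(name): name is "scene" or "top"; returns a dict with "image" (384x512x3 uint8, red, green, blue), "range_z" (384x512 float32, m along the optical axis (not along the pixel's ray), 0 where there is no reading), "fovy" (degrees; the focal length in pixels is half the picture's height over the tangent of half this angle, whatever the lens; pixels are square), "cx", "cy" (the principal point, pixels), "rvec" (rotation vector, rad) and "tvec" (3), from world to camera coordinates, as OpenCV has them. Camera axes: x right, y down, z forward; pixel columns grow to the right and rows downward; lengths in m; the calibration is good to about 2 mm. A picture is of the moment at which its call begins.
- hand_in(): hands the job in; it is judged then, once.
The state is a dict: "t": time; "q": joint angles; "dq": joint speeds; "joint_efforts": joint torques, N m; "tool_pos": TCP position; "eef_rot": TCP orientation; "wrist_force": force on the tool from outside, world axes, zero at the start; "torque": the same for the moment, N m; "finger_gap": finger opening in m; "grip_force": force on a finger pad.
Only numpy, scipy, OpenCV 4.12 (cv2) and the standard library are available. Lean on these libraries where they do the work, as an engineer would, in place of code of your own. Each camera call takes 0.05 s, during which the arm holds its last target. There are 200 camera calls.

## Working session

There is one attempt and no reset: what is moved stays moved. The work goes in short steps, Python scripts to look and compute and a shell command to move; the robot and the scene stay as the last step left them, time stands still between calls to the robot, and variables do not carry over. Pictures are saved under pics/ and viewed, at most 10 in all, crops included, and the job is handed in when it is done.

```bash
mkdir -p pics; cat > h.py <<'E'
from workcell import *
import numpy as np, cv2
from scipy.spatial.transform import Rotation as R
def cam(n):
    c=camera(n); h,w=c['image'].shape[:2]
    f=h/2/np.tan(np.radians(c['fovy'])/2)
    c['f']=f; c['R']=R.from_rotvec(np.ravel(c['rvec'])).as_matrix(); c['t']=np.ravel(c['tvec'])
    v,u=np.mgrid[:h,:w]; z=c['range_z']
    P=np.stack([(u-c['cx'])/f*z,(v-c['cy'])/f*z,z],-1)
    c['W']=(P-c['t'])@c['R']; c['W'][z==0]=np.nan
    return c
def ray(c,u,v,h):
    d=np.array([(u-c['cx'])/c['f'],(v-c['cy'])/c['f'],1])@c['R']; o=-c['t']@c['R']
    return o+d*(h-o[2])/d[2]
E
python3 - <<'E'
from h import *
import pickle
for n in('scene','top'):
    c=cam(n); pickle.dump(c,open(n+'.pkl','wb')); cv2.imwrite(f'pics/{n}0.png',cv2.resize(c['image'][...,::-1],(800,600)))
    print(n,c['f'],c['cx'],c['cy'],-c['t']@c['R'])
s=read_state();print({k:np.round(v,3) for k,v in s.items()})
E
```

```text
scene 453.5035929339741 253.6742467882147 191.19297137477756 [-0.07372583  0.56477972  0.71671139]
top 366.7968066038432 255.37237333627036 189.5236928212007 [ 0.37498553 -0.1473447   1.05305285]
{'t': np.float64(0.1), 'q': array([ 1.131,  0.322, -0.07 ,  1.452,  0.023,  1.371, -0.057]), 'dq': array([ 0.001, -0.002,  0.001, -0.004,  0.001,  0.002, -0.   ]), 'joint_efforts': array([-1.0000e-03, -4.9488e+01, -3.8400e-01, -3.1521e+01,  1.3000e-02,
        8.0000e-03, -0.0000e+00]), 'tool_pos': array([ 0.285, -0.584,  0.241]), 'eef_rot': array([ 0.974,  0.225, -0.   , -0.001]), 'wrist_force': array([0.412, 0.046, 0.599]), 'torque': array([-0.02 , -0.036, -0.034]), 'grip_force': np.float64(0.0), 'finger_gap': np.float64(0.086)}
```

View pics/top0.png

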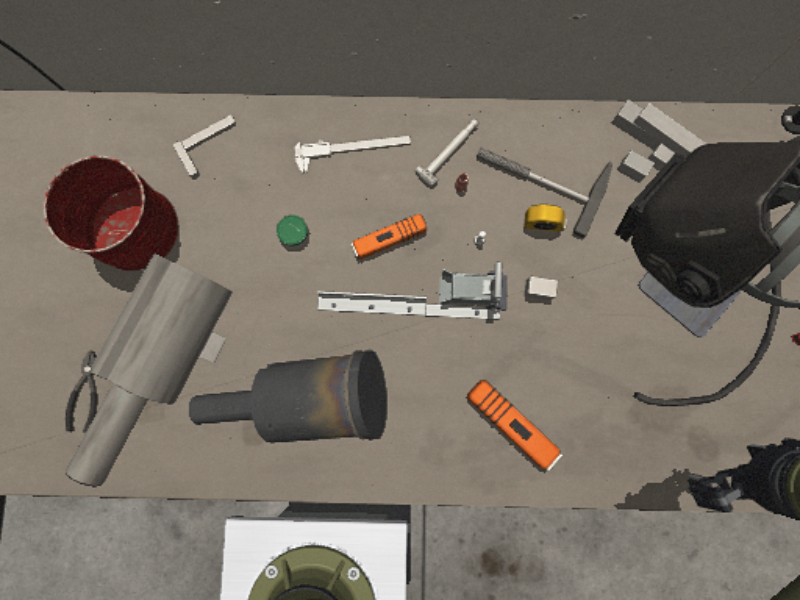

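View pics/scene0.png

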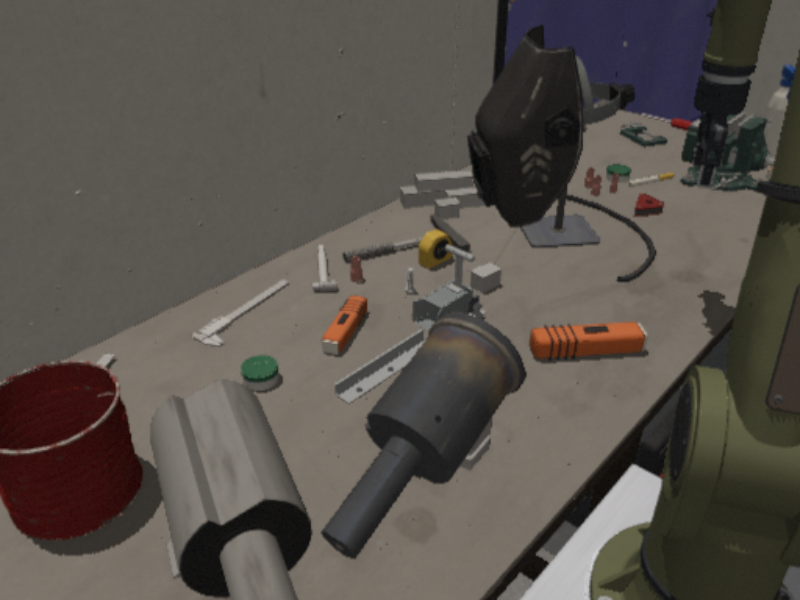

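Two orange lamps show. The one at (389,237) in the top picture is about 0.14 m long with ribs to the right. The one at (513,425) is clearly longer. The first fits the 142 mm job lamp, and I'll measure it and crop it to confirm. The holder is at (470,290), the fence runs from (318,300) to (425,308), and the block is at (542,287).

```bash
python3 - <<'E'
from h import *
import pickle
c=pickle.load(open('top.pkl','rb')); im=c['image']; W=c['W']; S=1.5625
hsv=cv2.cvtColor(im,cv2.COLOR_RGB2HSV)
def rect(m,h,name):
    n,l,st,ce=cv2.connectedComponentsWithStats(m.astype(np.uint8))
    for i in range(1,n):
        if st[i,4]<60: continue
        v,u=np.nonzero(l==i)
        p=np.array([ray(c,a,b,h)[:2] for a,b in zip(u,v)])
        r=cv2.minAreaRect((p*1000).astype(np.float32))
        print(name,np.round(ce[i]*S),'ctr',np.round(r[0],1),'size',np.round(r[1],1),'ang',round(r[2],1),'z',np.round(np.nanpercentile(W[v,u,2],[10,50,90]),3))
rect((hsv[...,0]<14)&(hsv[...,1]>200)&(hsv[...,2]>130),.03,'orange')
rect((hsv[...,0]>18)&(hsv[...,0]<30)&(hsv[...,1]>180)&(hsv[...,2]>100),.06,'yellow')
rect((hsv[...,0]>50)&(hsv[...,0]<85)&(hsv[...,1]>120),.028,'green')
H=W[...,2]
# region of holder/block: height map
for (u0,v0,u1,v1,n,lo,hi,h) in [(520,265,565,310,'block',.028,.045,.036),(430,250,520,330,'lever',.1,.13,.112),(310,280,430,325,'fence',.015,.03,.022),(430,250,520,330,'cup',.035,.06,.043),(470,225,492,252,'bolt',.02,.06,.05)]:
    m=np.zeros(H.shape,bool); m[int(v0/S):int(v1/S),int(u0/S):int(u1/S)]=1
    rect(m&(H>lo)&(H<hi),h,n)
# gas cup: reddish
rect((hsv[...,1]>90)&((hsv[...,0]<8)|(hsv[...,0]>172))&(H>.01)&(H<.07),.04,'red')
a=im[110:225,190:370,::-1]; cv2.imwrite('pics/crop1.png',cv2.resize(a,None,fx=4.4,fy=4.4,interpolation=cv2.INTER_CUBIC))
E
```

```text
yellow [545. 213.] ctr [ 699.5 -400.6] size [62.  31.4] ang 87.9 z [0.05  0.062 0.066]
block [542. 286.] ctr [ 569.4 -397.3] size [51.9 33.2] ang 81.6 z [0.034 0.037 0.039]
lever [497. 280.] ctr [ 564.7 -304.1] size [10.4 58.8] ang 89.6 z [0.114 0.117 0.119]
fence [370. 294.] ctr [550.1 -89.3] size [197.3   5.1] ang 88.3 z [0.019 0.022 0.025]
cup [472. 287.] ctr [ 564.5 -268.9] size [100.2  59.9] ang 87.7 z [0.041 0.044 0.047]
red [ 95. 207.] ctr [697.8 418.4] size [ 77.8 149.8] ang 60.6 z [0.016 0.043 0.062]
red [149. 242.] ctr [638.7 331. ] size [ 95.5 164.4] ang 48.2 z [0.018 0.048 0.066]
```

View pics/crop1.png

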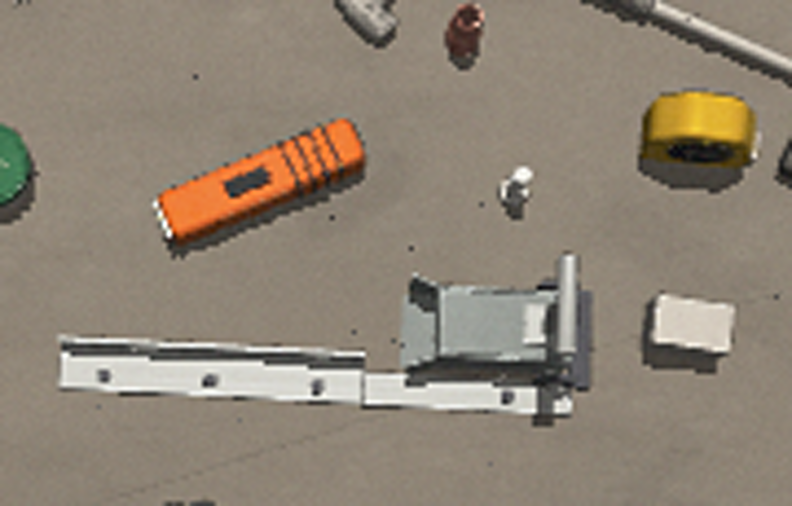

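The crop shows the small lamp at (262,183) with its black ribs to the right, facing the holder. Also in view are the bolt (515,190), gas cup (463,35), block (690,325) and tape (700,130). The holder pose comes out consistently from lever and fence: origin at (0.5644,-0.3141), yaw -1.7°.

```bash
cat >> h.py <<'E'
HO=np.array([.5644,-.3141]); HY=np.radians(-1.7)
def hw(x,y): return HO+np.array([x*np.cos(HY)-y*np.sin(HY),x*np.sin(HY)+y*np.cos(HY)])
def wh(p): d=np.asarray(p)[:2]-HO; return np.array([d[0]*np.cos(HY)+d[1]*np.sin(HY),-d[0]*np.sin(HY)+d[1]*np.cos(HY)])
def go(x,y,z,phi=None):
    s=read_state(); M=R.from_quat(s['eef_rot']).as_matrix(); p0=np.degrees(np.arctan2(M[1,0],M[0,0]))
    if phi is None: phi=p0
    a=np.radians(phi); X=np.array([[np.cos(a),np.sin(a),0],[np.sin(a),-np.cos(a),0],[0,0,-1]])
    tz=-((phi-p0+180)%360-180)
    print('phi0',round(p0,1),'tilt',np.round(M[:,2],3),'rz',round(tz,1),'then tool cm',np.round(X@(np.array([x,y,z])-s['tool_pos'])*100,2))
def st():
    s=read_state(); M=R.from_quat(s['eef_rot']).as_matrix()
    print('t',round(float(s['t']),2),'pos',np.round(s['tool_pos'],4),'hold',np.round(wh(s['tool_pos'])*1000,1),'phi',round(np.degrees(np.arctan2(M[1,0],M[0,0])),1),'F',np.round(s['wrist_force'],1),'gap',round(float(s['finger_gap']),4),'grip',round(float(s['grip_force']),1))
E
python3 - <<'E'
from h import *
import pickle
c=pickle.load(open('top.pkl','rb')); H=c['W'][...,2]; S=1.5625
m=np.zeros(H.shape,bool); m[130:170,218:280]=1
m&=(H>.022)&(H<.045); v,u=np.nonzero(m)
p=np.array([ray(c,a,b,.033)[:2] for a,b in zip(u,v)])*1000
print(cv2.minAreaRect(p.astype(np.float32)), np.median(H[m]))
print('block hold',wh([.5694,-.3973])*1000)
go(.569,-.397,.12,88.3)
print('rest at',hw(0,-.1),'drop',hw(-.1,-.1))
E
```

```text
((660.168701171875, -118.66741943359375), (35.30535125732422, 140.64134216308594), 24.705305099487305) 0.030057397188947288
block hold [  7.46603081 -83.01504914]
phi0 26.0 tilt [-0.001  0.002 -1.   ] rz -62.3 then tool cm [19.52 27.86 12.13]
rest at [ 0.56143338 -0.41405599] drop [ 0.46147739 -0.41108936]
```

```bash
python3 -m crank '{"twist":[[0,0,-7],[0,0,-7],[0,0,-7],[0,0,-7],[0,0,-7],[0,0,-7],[0,0,-7],[0,0,-7],[0,0,0],[0,0,0],[0,0,0],[0,0,0],[0,0,0]],"delta_pos":[[0,0,0],[0,0,0],[0,0,0],[0,0,0],[0,0,0],[0,0,0],[0,0,0],[0,0,0],[3.7,-0.5,0],[3.7,-0.5,0],[3.7,-0.5,0],[3.7,-0.5,0],[3.7,-0.5,0]],"gripper":[-1,-1,-1,-1,-1,-1,-1,-1,-1,-1,-1,-1,-1]}' 40
python3 -m crank '{"twist":[[0,0,0],[0,0,0],[0,0,0],[0,0,0],[0,0,0],[0,0,0],[0,0,0],[0,0,0],[0,0,0],[0,0,0]],"delta_pos":[[0.5,3.5,1.5],[0.5,3.5,1.5],[0.5,3.5,1.5],[0.5,3.5,1.5],[0.5,3.5,1.5],[0.5,3.5,1.5],[0.5,3.5,1.5],[0.5,3.5,1.5],[0,0,0],[0,0,0]],"gripper":[-0.3,-0.3,-0.3,-0.3,-0.3,-0.3,-0.3,-0.3,-0.3,-0.3]}'
python3 - <<'E'
from h import *
st(); go(.569,-.397,.02,81.6)
c=cam('top'); a=c['image'][120:240,270:390,::-1]; cv2.imwrite('pics/a1.png',cv2.resize(a,None,fx=5,fy=5))
E
```

```text
t: 1.18
tool_pos: [0.2855, -0.3956, 0.2416]
eef_rot: [0.755, 0.656, 0.0, -0.001]
wrist_force: [0.7, -0.4, 0.4]
finger_gap: 0.0854
grip_force: 0.0
t: 2.02
tool_pos: [0.5696, -0.3943, 0.1187]
eef_rot: [0.754, 0.657, 0.0, -0.003]
wrist_force: [-0.2, 0.2, -0.5]
finger_gap: 0.0556
grip_force: 0.0
t 2.02 pos [ 0.5696 -0.3943  0.1187] hold [  7.6 -80. ] phi 82.2 F [-0.2  0.2 -0.5] gap 0.0556 grip 0.0
phi0 82.2 tilt [-0.003  0.005 -1.   ] rz 0.6 then tool cm [-0.28 -0.02  9.87]
```

View pics/a1.png

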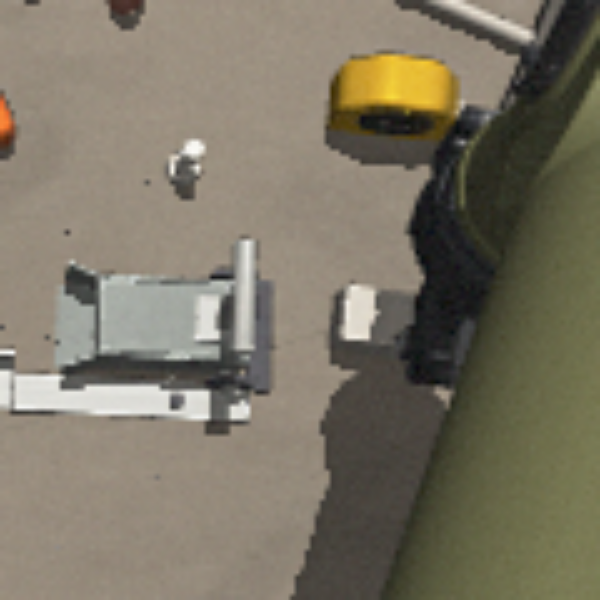

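The gripper is above the block at (360,310), with clearance to the lever at (245,300) and the tape at (395,95). I'll grasp it and carry it about 10 cm towards the robot.

```bash
python3 -m crank '{"twist":[[0,0,0],[0,0,0],[0,0,0],[0,0,0],[0,0,0],[0,0,0],[0,0,0],[0,0,0],[0,0,0],[0,0,0],[0,0,0],[0,0,0],[0,0,0],[0,0,0]],"delta_pos":[[-0.3,0,1.6],[0,0,1.6],[0,0,1.6],[0,0,1.6],[0,0,1.6],[0,0,1],[0,0,0.7],[0,0,0],[0,0,0],[0,0,0],[0,0,0],[0,0,0],[0,0,0],[0,0,0]],"gripper":[-0.3,-0.3,-0.3,-0.3,-0.3,-0.3,-0.3,-0.3,1,1,1,1,1,1]}' 50
python3 -c "from h import *;st()"
```

```text
t: 3.23
tool_pos: [0.5689, -0.4006, 0.027]
eef_rot: [0.755, 0.656, -0.0, 0.001]
wrist_force: [-2.0, -0.2, 6.2]
finger_gap: 0.0307
grip_force: 52.4
t 3.23 pos [ 0.5689 -0.4006  0.027 ] hold [  7.1 -86.3] phi 82.0 F [-2.  -0.2  6.2] gap 0.0307 grip 52.4
```

```bash
python3 -m crank '{"twist":[[0,0,0],[0,0,0],[0,0,0],[0,0,0],[0,0,0],[0,0,0],[0,0,0],[0,0,0],[0,0,0],[0,0,0],[0,0,0],[0,0,0],[0,0,0],[0,0,0],[0,0,0],[0,0,0]],"delta_pos":[[0,0,-1],[0,0,-1],[-0.6,-2.4,0],[-0.6,-2.4,0],[-0.6,-2.4,0],[-0.6,-2.4,0],[0,0,0],[0,0,0.7],[0,0,0.6],[0,0,0.3],[0,0,0.3],[0,0,0],[0,0,0],[0,0,0],[0,0,0],[0,0,0]],"gripper":[1,1,1,1,1,1,1,1,1,1,1,1,1,1,1,1]}' 50
python3 -c "from h import *;st()"
```

```text
t: 4.57
tool_pos: [0.4709, -0.4091, 0.027]
eef_rot: [0.754, 0.657, 0.0, -0.0]
wrist_force: [-2.7, 5.0, 5.3]
finger_gap: 0.0309
grip_force: 52.7
t 4.57 pos [ 0.4709 -0.4091  0.027 ] hold [-90.6 -97.7] phi 82.1 F [-2.7  5.   5.3] gap 0.0309 grip 52.7
```

```bash
python3 -m crank '{"twist":[[0,0,0],[0,0,0],[0,0,0],[0,0,0],[0,0,0],[0,0,0],[0,0,0],[0,0,0],[0,0,0]],"delta_pos":[[0,0,0],[0,0,0],[0,0,0],[0,0,0],[0,0,-2.5],[0,0,-3.5],[0,0,-3.5],[0,0,-3.5],[0,0,0]],"gripper":[-0.3,-0.3,-0.3,-0.3,-0.3,-0.3,-0.3,-0.3,-0.3]}' 50
python3 - <<'E'
from h import *
st(); go(.638,-.072,.12,114.7)
E
```

```text
t: 5.32
tool_pos: [0.4738, -0.4132, 0.1648]
eef_rot: [0.755, 0.656, 0.001, 0.007]
wrist_force: [1.4, -0.8, 1.3]
finger_gap: 0.0559
grip_force: 0.0
t 5.32 pos [ 0.4738 -0.4132  0.1648] hold [ -87.6 -101.7] phi 82.0 F [ 1.4 -0.8  1.3] gap 0.0559 grip 0.0
phi0 82.0 tilt [ 0.01  -0.009 -1.   ] rz -32.7 then tool cm [24.14 29.17  4.48]
```

```bash
python3 -m crank '{"twist":[[0,0,-6.6],[0,0,-6.6],[0,0,-6.5],[0,0,-6.5],[0,0,-6.5],[0,0,0],[0,0,0],[0,0,0],[0,0,0],[0,0,0],[0,0,0],[0,0,0],[0,0,0],[0,0,0],[0,0,0],[0,0,0],[0,0,0],[0,0,0]],"delta_pos":[[0,0,0],[0,0,0],[0,0,0],[0,0,0],[0,0,0],[2.4,2.9,0],[2.4,2.9,0],[2.4,2.9,0],[2.4,2.9,0],[2.4,2.9,0],[2.4,2.9,0],[2.4,2.9,0],[2.4,2.9,0],[2.4,2.9,0],[2.4,2.9,0],[0,0,2],[0,0,2.5],[0,0,0]],"gripper":[-0.3,-0.3,-0.3,-0.3,-0.3,-0.3,-0.3,-0.3,-0.3,-0.3,-0.3,-0.3,-0.3,-0.3,-0.3,-0.3,-0.3,-0.3]}' 50
python3 - <<'E'
from h import *
st(); go(.638,-.072,.036,114.7)
c=cam('top'); W=c['W']; m=(W[...,2]>.03)&(W[...,2]<.043)&(W[...,0]>.43)&(W[...,0]<.52)&(W[...,1]>-.46)&(W[...,1]<-.37)
v,u=np.nonzero(m); print('block',cv2.minAreaRect(np.array([ray(c,a,b,.036)[:2]*1000 for a,b in zip(u,v)]).astype(np.float32)))
c=cam('scene'); a=c['image'][120:270,190:390,::-1]; cv2.imwrite('pics/a2.png',cv2.resize(a,None,fx=4,fy=4))
E
```

```text
t: 6.82
tool_pos: [0.6304, -0.0701, 0.1064]
eef_rot: [0.539, 0.842, -0.002, -0.003]
wrist_force: [-1.5, -0.5, -0.9]
finger_gap: 0.0554
grip_force: 0.0
t 6.82 pos [ 0.6304 -0.0701  0.1064] hold [ 58.7 245.8] phi 114.8 F [-1.5 -0.5 -0.9] gap 0.0554 grip 0.0
phi0 114.8 tilt [-0.007  0.001 -1.   ] rz 0.1 then tool cm [-0.49  0.61  7.04]
block ((472.37554931640625, -406.7828674316406), (50.940948486328125, 32.57799530029297), 81.98611450195312)
```

View pics/a2.png

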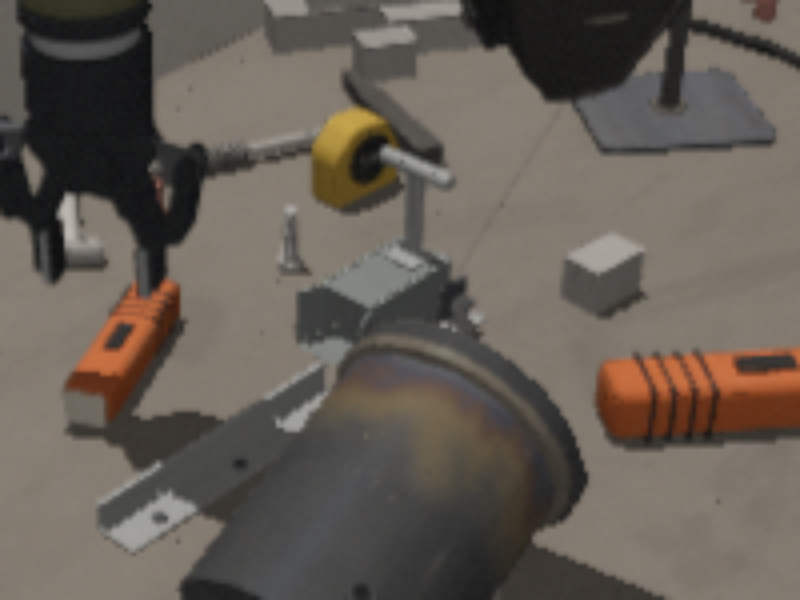

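The block now lies flat at (605,275), clear of the lever path. The lamp is at (120,350) under the gripper, lens nearest. The lever has a central post at (415,210), so I'll grip its bar off-centre later. Grasping the lamp near its lens end next.

```bash
python3 -m crank '{"twist":[[0,0,0],[0,0,0],[0,0,0],[0,0,0],[0,0,0],[0,0,0],[0,0,0],[0,0,0],[0,0,0],[0,0,0],[0,0,0],[0,0,0],[0,0,0],[0,0,0]],"delta_pos":[[-0.5,0.6,0],[0,0,0],[0,0,1.5],[0,0,1.5],[0,0,1.5],[0,0,1.5],[0,0,1],[0,0,0],[0,0,0],[0,0,0],[0,0,0],[0,0,0],[0,0,0],[0,0,0]],"gripper":[-0.3,-0.3,-0.3,-0.3,-0.3,-0.3,-0.3,-0.3,1,1,1,1,1,1]}' 60
python3 -c "from h import *;st()"
```

```text
t: 8.08
tool_pos: [0.641, -0.0732, 0.0418]
eef_rot: [0.54, 0.842, 0.0, 0.0]
wrist_force: [-0.2, 0.2, 0.6]
finger_gap: 0.0003
grip_force: 0.0
t 8.08 pos [ 0.641  -0.0732  0.0418] hold [ 69.4 243.1] phi 114.7 F [-0.2  0.2  0.6] gap 0.0003 grip 0.0
```

It closed on air just over the lamp's top. I'll reopen and go lower.

```bash
python3 -m crank '{"twist":[[0,0,0],[0,0,0],[0,0,0],[0,0,0],[0,0,0],[0,0,0],[0,0,0],[0,0,0],[0,0,0],[0,0,0],[0,0,0],[0,0,0],[0,0,0]],"delta_pos":[[0,0,-2],[0,0,0],[0,0,0],[0,0,0],[0,0,0],[0,0,1.2],[0,0,1.2],[0,0,0.6],[0,0,0],[0,0,0],[0,0,0],[0,0,0],[0,0,0]],"gripper":[-0.3,-0.3,-0.3,-0.3,-0.3,-0.3,-0.3,-0.3,-0.3,-0.3,-0.3,-0.3,-0.3]}' 60
python3 - <<'E'
from h import *
st(); c=cam('top'); H=c['W'][...,2]
m=np.zeros(H.shape,bool); m[125:175,215:282]=1
hsv=cv2.cvtColor(c['image'],cv2.COLOR_RGB2HSV); m&=(hsv[...,0]<18)&(hsv[...,1]>150)
v,u=np.nonzero(m); print(len(v),cv2.minAreaRect(np.array([ray(c,a,b,.033)[:2]*1000 for a,b in zip(u,v)]).astype(np.float32)))
E
```

```text
t: 9.17
tool_pos: [0.6411, -0.0731, 0.0319]
eef_rot: [0.539, 0.842, 0.0, 0.0]
wrist_force: [0.2, 0.9, 0.6]
finger_gap: 0.0554
grip_force: 0.0
t 9.17 pos [ 0.6411 -0.0731  0.0319] hold [ 69.5 243.2] phi 114.7 F [0.2 0.9 0.6] gap 0.0554 grip 0.0
254 ((672.9408569335938, -150.90536499023438), (36.667457580566406, 68.65435791015625), 25.84743881225586)
```

```bash
python3 -m crank '{"twist":[[0,0,0],[0,0,0],[0,0,0],[0,0,0],[0,0,0],[0,0,0]],"delta_pos":[[0,0,0],[0,0,0],[0,0,0],[0,0,0],[0,0,0],[0,0,0]],"gripper":[1,1,1,1,1,1]}' 60
python3 -c "from h import *;st()"
```

```text
t: 9.72
tool_pos: [0.6412, -0.073, 0.0321]
eef_rot: [0.539, 0.842, 0.0, 0.001]
wrist_force: [-0.7, -0.0, 5.9]
finger_gap: 0.0322
grip_force: 60.7
t 9.72 pos [ 0.6412 -0.073   0.0321] hold [ 69.6 243.2] phi 114.7 F [-0.7 -0.   5.9] gap 0.0322 grip 60.7
```

```bash
python3 -m crank '{"twist":[[0,0,0],[0,0,0],[0,0,0],[0,0,6.6],[0,0,6.6],[0,0,6.6],[0,0,6.6],[0,0,0],[0,0,0]],"delta_pos":[[0,0,-1],[0,0,-1.5],[0,0,-1.5],[0,0,0],[0,0,0],[0,0,0],[0,0,0],[0,0,0],[0,0,0]],"gripper":[1,1,1,1,1,1,1,1,1]}' 60
python3 - <<'E'
from h import *
st(); p=hw(.0005,.235); go(p[0],p[1],.037,88.3)
c=cam('scene'); a=c['image'][120:270,160:360,::-1]; cv2.imwrite('pics/a3.png',cv2.resize(a,None,fx=4,fy=4))
E
```

```text
t: 10.47
tool_pos: [0.641, -0.073, 0.0724]
eef_rot: [0.716, 0.698, 0.0, 0.001]
wrist_force: [-1.2, 0.8, -2.0]
finger_gap: 0.0319
grip_force: 59.9
t 10.47 pos [ 0.641  -0.073   0.0724] hold [ 69.5 243.2] phi 88.5 F [-1.2  0.8 -2. ] gap 0.0319 grip 59.9
phi0 88.5 tilt [ 0.001 -0.    -1.   ] rz 0.2 then tool cm [-0.82 -6.9   3.54]
```

View pics/a3.png

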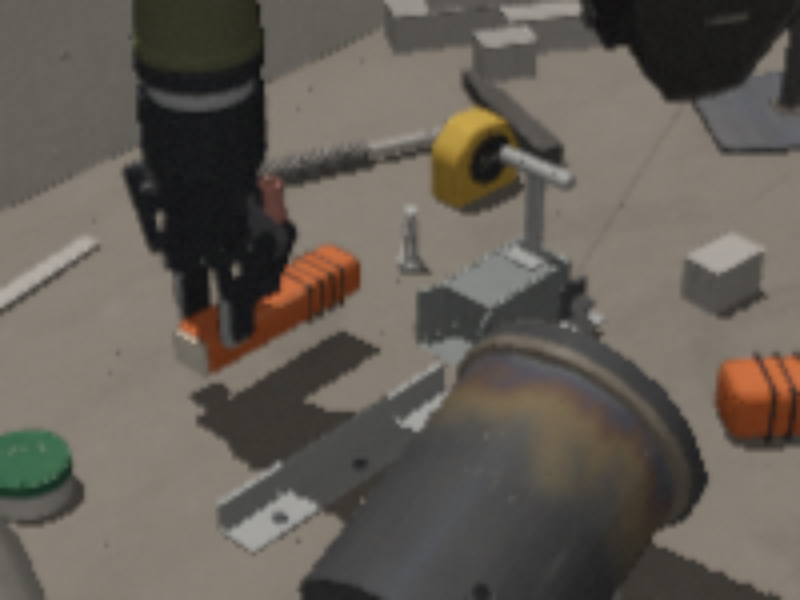

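The lamp is held level at (270,310), rear to the right, parallel to the fence running (220,500) to (440,375). I'll carry it over the lane and lower it.

```bash
python3 -m crank '{"twist":[[0,0,0.2],[0,0,0],[0,0,0],[0,0,0],[0,0,0],[0,0,0],[0,0,0],[0,0,0],[0,0,0]],"delta_pos":[[0,-1.5,0],[0,-2,0],[-0.4,-2,0],[-0.4,-1.4,0],[0,0,0],[0,0,1.2],[0,0,0.8],[0,0,0],[0,0,0]],"gripper":[1,1,1,1,1,1,1,1,1]}' 60
python3 - <<'E'
from h import *
st(); p=hw(.0005,.235); go(p[0],p[1],.037,88.3)
c=cam('top'); hsv=cv2.cvtColor(c['image'],cv2.COLOR_RGB2HSV); W=c['W']
m=(hsv[...,0]<18)&(hsv[...,1]>150)&(W[...,2]>.03)&(W[...,2]<.08)&(abs(W[...,0]-.57)<.04)&(W[...,1]<0)&(W[...,1]>-.3)
v,u=np.nonzero(m); r=cv2.minAreaRect(np.array([wh(ray(c,a,b,.05))*1000 for a,b in zip(u,v)]).astype(np.float32)); print(len(v),r,np.median(W[m],0))
m=(W[...,2]>.015)&(W[...,2]<.03)&(abs(W[...,0]-.55)<.012)&(W[...,1]<0)&(W[...,1]>-.2)
v,u=np.nonzero(m); print(len(v),cv2.minAreaRect(np.array([wh(ray(c,a,b,.022))*1000 for a,b in zip(u,v)]).astype(np.float32)))
E
```

```text
t: 11.27
tool_pos: [0.5713, -0.0782, 0.05]
eef_rot: [0.718, 0.696, -0.0, -0.001]
wrist_force: [-0.5, 0.4, -2.3]
finger_gap: 0.0321
grip_force: 60.1
t 11.27 pos [ 0.5713 -0.0782  0.05  ] hold [-1.00e-01  2.36e+02] phi 88.2 F [-0.5  0.4 -2.3] gap 0.0321 grip 60.1
phi0 88.2 tilt [-0.002  0.001 -1.   ] rz -0.1 then tool cm [-0.1   0.06  1.3 ]
304 ((-1.9450016021728516, 156.69065856933594), (35.579063415527344, 80.81745910644531), 0.1841415911912918) [ 0.56612251 -0.15860247  0.04709672]
53 ((-19.18537712097168, 155.8348846435547), (9.202054977416992, 77.07349395751953), 0.7983668446540833)
```

```bash
python3 -m crank '{"twist":[[0,0,0],[0,0,0],[0,0,0],[0,0,0],[0,0,0],[0,0,0],[0,0,0],[0,0,0],[0,0,0],[0,0,0]],"delta_pos":[[0,0.15,0.6],[0,0,0.6],[0,0,0.1],[0,0,0],[-1,0,0],[-1,0,0],[-1,0,0],[-1,0,0],[-1,0,0],[0,0,0]],"gripper":[1,1,1,1,1,1,1,1,1,1]}' 60
python3 -c "from h import *;st()"
```

```text
t: 12.15
tool_pos: [0.5709, -0.1332, 0.0383]
eef_rot: [0.72, 0.694, -0.001, 0.001]
wrist_force: [0.2, -0.0, -2.1]
finger_gap: 0.0325
grip_force: 60.1
t 12.15 pos [ 0.5709 -0.1332  0.0383] hold [  1.1 181. ] phi 87.8 F [ 0.2 -0.  -2.1] gap 0.0325 grip 60.1
```

```bash
python3 -m crank '{"twist":[[0,0,0],[0,0,0],[0,0,0],[0,0,0],[0,0,0],[0,0,0],[0,0,0],[0,0,0],[0,0,0],[0,0,0],[0,0,0]],"delta_pos":[[0,0,0.15],[-0.6,0,0],[-0.6,0,0],[-0.6,0,0],[-0.6,0,0],[-0.6,0,0],[-0.6,0,0],[-0.6,0,0],[-0.6,0,0],[-0.6,0,0],[0,0,0]],"gripper":[1,1,1,1,1,1,1,1,1,1,1]}' 60
python3 -c "from h import *;st()"
```

```text
t: 13.07
tool_pos: [0.5692, -0.185, 0.0368]
eef_rot: [0.719, 0.695, -0.0, 0.0]
wrist_force: [-0.6, -0.4, -2.4]
finger_gap: 0.032
grip_force: 60.1
t 13.07 pos [ 0.5692 -0.185   0.0368] hold [  1.  129.2] phi 88.0 F [-0.6 -0.4 -2.4] gap 0.032 grip 60.1
```

```bash
python3 -m crank '{"twist":[[0,0,0],[0,0,0],[0,0,0],[0,0,0],[0,0,0]],"delta_pos":[[-0.3,0,0],[-0.3,0,0],[-0.3,0,0],[-0.2,0,0],[0,0,0]],"gripper":[1,1,1,1,1]}' 60
python3 -c "from h import *;st()"
```

```text
t: 13.48
tool_pos: [0.5692, -0.1935, 0.0368]
eef_rot: [0.719, 0.695, 0.0, -0.0]
wrist_force: [0.8, 1.3, -2.0]
finger_gap: 0.032
grip_force: 60.1
t 13.48 pos [ 0.5692 -0.1935  0.0368] hold [  1.2 120.7] phi 88.1 F [ 0.8  1.3 -2. ] gap 0.032 grip 60.1
```

```bash
python3 -m crank '{"twist":[[0,0,0],[0,0,0],[0,0,0]],"delta_pos":[[-0.3,0,0],[-0.3,0,0],[0,0,0]],"gripper":[1,1,1]}' 60
python3 -c "from h import *;st()"
```

```text
t: 13.73
tool_pos: [0.5692, -0.1938, 0.0365]
eef_rot: [0.718, 0.696, 0.002, -0.003]
wrist_force: [-0.6, 11.0, -0.2]
finger_gap: 0.0319
grip_force: 60.3
t 13.73 pos [ 0.5692 -0.1938  0.0365] hold [  1.3 120.4] phi 88.3 F [-0.6 11.  -0.2] gap 0.0319 grip 60.3
```

It bottomed at 11 N with the TCP at holder y ≈ 120, as predicted. I'll release, rise and look.

```bash
python3 -m crank '{"twist":[[0,0,0],[0,0,0],[0,0,0],[0,0,0],[0,0,0],[0,0,0],[0,0,0],[0,0,0],[0,0,0],[0,0,0],[0,0,0],[0,0,0]],"delta_pos":[[0,0,0.2],[0,0,0],[0,0,0],[0,0,0],[0,0,0],[0,0,0],[0,0,-2],[0,0,-3.5],[0,0,-3.5],[0,0,-3.5],[0,0,-3.5],[0,0,-1]],"gripper":[1,1,-0.3,-0.3,-0.3,-0.3,-0.3,-0.3,-0.3,-0.3,-0.3,-0.3]}' 60
python3 -m crank '{"twist":[[0,0,6.9],[0,0,6.9],[0,0,6.9],[0,0,6.9],[0,0,6.9],[0,0,6.9],[0,0,6.9],[0,0,6.9],[0,0,6.9],[0,0,6.9],[0,0,6.9],[0,0,6.9],[0,0,6.9],[0,0,0]],"delta_pos":[[0,0,0],[0,0,0],[0,0,0],[0,0,0],[0,0,0],[0,0,0],[0,0,0],[0,0,0],[0,0,0],[0,0,0],[0,0,0],[0,0,0],[0,0,0],[0,0,0]],"gripper":[-0.3,-0.3,-0.3,-0.3,-0.3,-0.3,-0.3,-0.3,-0.3,-0.3,-0.3,-0.3,-0.3,-0.3]}'
python3 - <<'E'
from h import *
st(); p=hw(.020,.01); go(p[0],p[1],.18,-1.7)
c=cam('top'); hsv=cv2.cvtColor(c['image'],cv2.COLOR_RGB2HSV); W=c['W']
m=(hsv[...,0]<18)&(hsv[...,1]>150)&(abs(W[...,0]-.57)<.04)&(W[...,1]<0)&(W[...,1]>-.3)
v,u=np.nonzero(m)
if len(v): print(len(v),cv2.minAreaRect(np.array([wh(ray(c,a,b,.035))*1000 for a,b in zip(u,v)]).astype(np.float32)))
c=cam('scene'); a=c['image'][90:240,200:400,::-1]; cv2.imwrite('pics/a4.png',cv2.resize(a,None,fx=4,fy=4))
E
```

```text
t: 14.73
tool_pos: [0.5717, -0.2012, 0.2115]
eef_rot: [0.719, 0.695, 0.002, 0.005]
wrist_force: [1.6, 0.4, 0.9]
finger_gap: 0.0556
grip_force: 0.0
t: 15.9
tool_pos: [0.5687, -0.2005, 0.2047]
eef_rot: [1.0, -0.016, -0.0, 0.0]
wrist_force: [-0.5, -1.1, -0.1]
finger_gap: 0.0557
grip_force: 0.0
t 15.9 pos [ 0.5687 -0.2005  0.2047] hold [  1.  113.7] phi -1.8 F [-0.5 -1.1 -0.1] gap 0.0557 grip 0.0
phi0 -1.8 tilt [-0.    -0.001 -1.   ] rz -0.1 then tool cm [ 1.9  10.37  2.47]
```

View pics/a4.png

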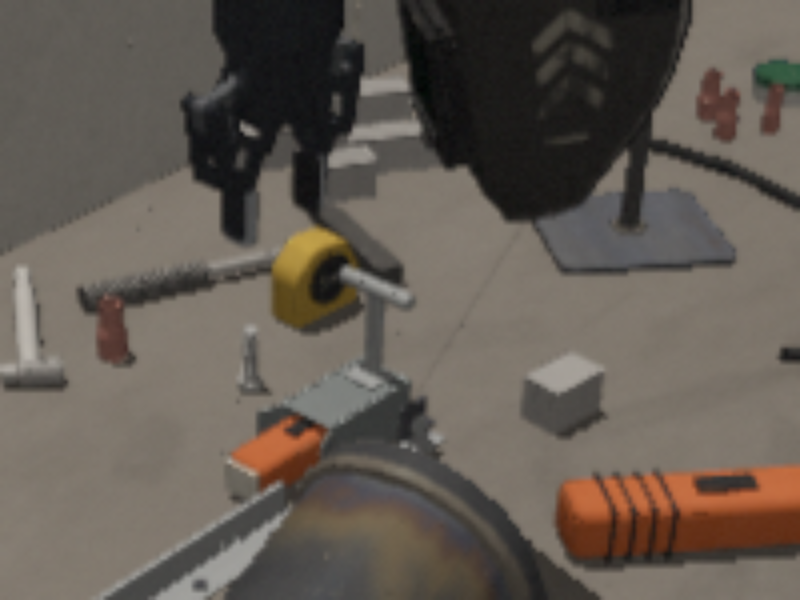

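The lamp is home in the cup at (275,455), lens out, and the lever bar is at (375,285). Next I'll grip the bar off-centre on the +x side.

```bash
python3 -m crank '{"twist":[[0,0,0],[0,0,0],[0,0,0],[0,0,0],[0,0,0],[0,0,0],[0,0,0],[0,0,0],[0,0,0],[0,0,0],[0,0,0],[0,0,0]],"delta_pos":[[0.5,2.6,0],[0.5,2.6,0],[0.5,2.6,0],[0.4,2.6,0],[0,0,0],[0,0,0],[0,0,2.5],[0,0,2.5],[0,0,2.5],[0,0,1.6],[0,0,0],[0,0,0]],"gripper":[-0.3,-0.3,-0.3,-0.3,-0.3,-0.3,-0.3,-0.3,-0.3,-0.3,-0.3,-0.3]}' 20
python3 - <<'E'
from h import *
st(); p=hw(.020,.01); go(p[0],p[1],.109,-1.7)
E
```

```text
t: 17.0
tool_pos: [0.5848, -0.3027, 0.1132]
eef_rot: [1.0, -0.013, -0.001, -0.001]
wrist_force: [-0.9, 0.4, 0.7]
finger_gap: 0.0557
grip_force: 0.0
t 17.0 pos [ 0.5848 -0.3027  0.1132] hold [20. 12.] phi -1.4 F [-0.9  0.4  0.7] gap 0.0557 grip 0.0
phi0 -1.4 tilt [-0.001  0.001 -1.   ] rz 0.3 then tool cm [-0.    0.2   0.42]
```

```bash
python3 -m crank '{"twist":[[0,0,0.3],[0,0,0],[0,0,0],[0,0,0],[0,0,0],[0,0,0],[0,0,0],[0,0,0],[0,0,0],[0,0,0]],"delta_pos":[[0,0.2,0.4],[0,0,0],[0,0,0],[0,0,0],[0,0,0],[0,0,0],[0,0,0],[0,0,0],[0,0,0],[0,0,0]],"gripper":[-0.3,-0.3,1,1,1,1,1,1,1,1]}' 25
python3 - <<'E'
from h import *
st()
a0=np.radians(84.3)
for d in range(0,91,6):
    print(d,np.round([-(100.5*np.cos(a0+np.radians(d))-10)/10,-(100.5*np.sin(a0+np.radians(d))-100)/10],2))
E
```

```text
t: 17.83
tool_pos: [0.5854, -0.3052, 0.1106]
eef_rot: [1.0, -0.016, 0.0, -0.0]
wrist_force: [-0.5, 3.7, 5.1]
finger_gap: 0.011
grip_force: 24.6
t 17.83 pos [ 0.5854 -0.3052  0.1106] hold [20.8  9.5] phi -1.8 F [-0.5  3.7  5.1] gap 0.011 grip 24.6
0 [ 0. -0.]
6 [ 1.05 -0.05]
12 [2.1  0.01]
18 [3.14 0.18]
24 [4.16 0.46]
30 [5.14 0.84]
36 [6.07 1.32]
42 [6.95 1.9 ]
48 [7.76 2.57]
54 [8.5  3.31]
60 [9.16 4.14]
66 [9.73 5.02]
72 [10.2   5.96]
78 [10.57  6.94]
84 [10.84  7.96]
90 [11.  9.]
```

```bash
python3 -m crank '{"twist":[[0,0,0],[0,0,0],[0,0,0],[0,0,0],[0,0,0],[0,0,0],[0,0,0],[0,0,0],[0,0,0],[0,0,0]],"delta_pos":[[0,0.5,0],[0,0.55,-0.05],[0,1.05,0.05],[0,1.05,0.2],[0,1,0.3],[0,1,0.35],[0,0.95,0.5],[0,0.85,0.6],[0,0.8,0.65],[0,0,0]],"gripper":[1,1,1,1,1,1,1,1,1,1]}' 25
python3 -c "from h import *;st()"
```

```text
t: 18.67
tool_pos: [0.583, -0.3863, 0.0821]
eef_rot: [1.0, -0.018, 0.001, 0.001]
wrist_force: [4.5, 1.0, 0.1]
finger_gap: 0.0106
grip_force: 24.5
t 18.67 pos [ 0.583  -0.3863  0.0821] hold [ 20.7 -71.6] phi -2.0 F [4.5 1.  0.1] gap 0.0106 grip 24.5
```

```bash
python3 -m crank '{"twist":[[0,0,0],[0,0,0],[0,0,0],[0,0,0],[0,0,0],[0,0,0],[0,0,0],[0,0,0],[0,0,0]],"delta_pos":[[0,0.7,0.75],[0,0.65,0.8],[0,0.55,0.9],[0,0.45,0.95],[0,0.4,1],[0,0.25,1],[0,0.15,1],[0,0,0],[0,0,0]],"gripper":[1,1,1,1,1,1,1,1,1]}' 25
python3 -c "from h import *;st()"
```

```text
t: 19.42
tool_pos: [0.5833, -0.4134, 0.0216]
eef_rot: [1.0, -0.016, 0.001, -0.001]
wrist_force: [1.0, 9.0, 12.6]
finger_gap: 0.0109
grip_force: 27.2
t 19.42 pos [ 0.5833 -0.4134  0.0216] hold [ 21.8 -98.7] phi -1.8 F [ 1.   9.  12.6] gap 0.0109 grip 27.2
```

```bash
python3 -m crank '{"twist":[[0,0,0],[0,0,0],[0,0,0],[0,0,0],[0,0,0],[0,0,0],[0,0,0],[0,0,0],[0,0,0],[0,0,0],[0,0,0],[0,0,0],[0,0,0]],"delta_pos":[[0,0,0],[0,0,0],[0,0,0],[0,0,0],[0,0,0],[0,0,0],[0,0,0],[0,0,-1.5],[0,0,-3],[0,0,-3.5],[0,0,-3.5],[0,0,-3.5],[0,0,0]],"gripper":[1,1,1,0.3,0.3,0.3,0.3,0.3,0.3,0.3,0.3,0.3,0.3]}' 25
python3 - <<'E'
from h import *
st()
c=cam('scene'); a=c['image'][90:240,200:400,::-1]; cv2.imwrite('pics/a5.png',cv2.resize(a,None,fx=4,fy=4))
E
```

```text
t: 20.5
tool_pos: [0.5848, -0.4182, 0.1806]
eef_rot: [1.0, -0.017, 0.006, 0.004]
wrist_force: [1.5, -0.5, 1.0]
finger_gap: 0.0299
grip_force: 0.0
t 20.5 pos [ 0.5848 -0.4182  0.1806] hold [  23.5 -103.4] phi -1.9 F [ 1.5 -0.5  1. ] gap 0.0299 grip 0.0
```

View pics/a5.png

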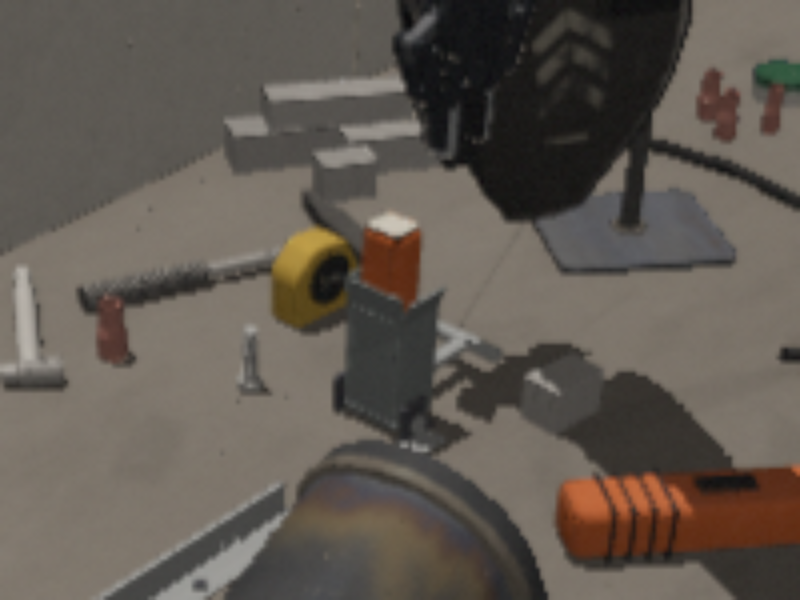

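The cup stands upright at (390,350) with the lamp in it, lens up at (393,225). The lever is down at (470,340), the block is clear at (560,390), and the bystanders haven't moved. Handing in.

```bash
python3 -c "from h import *;print(hand_in())"
```

```text
the job is handed in; nothing more can be done
None
```

The job is handed in (no verdict came back): in the last picture the lamp stands lens up in the upright cup, the lever is fully down, the block lies flat about 90 mm to one side, and the bystanders are where they were.

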